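# Wind the draw-bench windlass home

### The arm

A 6-joint arm with a two-finger parallel gripper is mounted at the origin on the work surface. World frame = base frame: x ahead of the robot, y to its left, z up, the work surface at z = 0. Lengths are in m, angles in rad, forces in N, time in s.
With the tool pointing down it reaches from about 0.35 to 0.775 m from the base axis. Payload 7.3 kg.
Tool frame: the origin (TCP) lies midway between the tips of the shut fingers; the grasp point (between the pads) lies grasp_offset behind it (grasp_offset is the distance from the TCP to the grasp point, in m); z points along the fingers, y is the line along which they close (so a half turn about z gives the same grasp; the last joint's range is limited). The gripper opens to 92 mm and grips with 3 to 60 N. Pads are 19 mm wide; open, the fingers measure 130 mm over their backs; the gripper's body (75 mm by 190 mm) begins 47 mm behind the grasp point.
Start: joints at [-1.315, 0.342, 1.524, -0, 1.275, -0.146], TCP at [0.205, -0.483, 0.227] pointing down, gripper open.
Joint ranges: [-2.53, 2.53], [-0.77, 2.02], [0.04, 2.7], [-1, 4.14], [0.28, 2.66], [-3.11, 3.11]. Speed limits (rad/s): [2.57, 2.57, 3.14, 3.14, 3.14, 3.14].

### API

Orientations are given as [roll, pitch, yaw] about the fixed x, y, z axes, in that order (R = Rz(yaw) Ry(pitch) Rx(roll)).
In Python, from cell import * gives the robot as it stands.
- The arm moves only by the tool step_arm, never from a script. Its argument "plan" is a list of rows, each a list of 5 numbers: the closure, from -1 (fully open) to 1 (shut), then the shift along the tool's x, y, z in m, then the turn about the tool's z in rad. In form: [[hand, x, y, z, twist], ...]. A call has 1 to 20 rows; each row is the pose to reach, as a shift and turn from the pose commanded when the call began, along the tool's axes at that moment; what a row does not reach only later rows make up. A row lasts 1/8 s, in which the tool goes at most 62.5 mm and 10.7 degrees, less where a joint would pass 70% of its speed; a pose out of reach is approached as far as the arm can. A call with a gripper value outside its range is refused whole. The fingers move at their own pace and stop on an object; "grip_force" is the grip in N (left out, the last holds). Time passes only in rows, so rows that repeat a pose let the fingers close. It gives the time, the measured TCP pose, the force, the opening and the grip force at its end, in the units of the state.
- observe(): the state, without advancing time (a new reading comes with each control period).
- read_camera(name): name is "side" or "top" or "wrist"; returns a dict with "img" (420x560x3 uint8, red, green, blue), "range_z" (420x560 float32, m along the optical axis (not along the pixel's ray), 0 where there is no reading), "fx", "fy", "cx", "cy" (pixels), "R" (3x3) and "t" (3): a world point X has camera coordinates R X + t; the wrist camera has in their place "T_tool_cam" (4x4, takes a point from camera to tool coordinates, whose origin is the TCP and whose axes are the flange's). Camera axes: x right, y down, z forward; pixel columns grow to the right and rows downward; lengths in m; the calibration is good to about 2 mm. The wrist camera is an equidistant fisheye: a pixel r from the principal point sees the ray r / f radians off the axis. A picture is of the moment at which its call begins: read the wrist's pose just before it.
- hand_in(): hands the job in; it is judged then, once.
The state is a dict: "time": time; "qpos": joint angles; "qvel": joint speeds; "joint_efforts": joint torques, N m; "tool_pos": TCP position; "tool_rot": TCP orientation; "contact_force": force on the tool from outside, world axes, zero at the start; "torque": the same for the moment, N m; "opening": finger opening in m; "grip_force": force on a finger pad.
Only numpy, scipy, OpenCV 4.12 (cv2) and the standard library are available. Lean on these libraries where they do the work, as an engineer would, in place of code of your own. Each camera call takes 0.05 s, during which the arm holds its last target. There are 200 camera calls.

### The job

Get the wire-drawing bench ready for the next wire: push the windlass round gently by its spokes, one after another, so that the tongs run towards the draw plate, until the red-gripped spoke points straight up, and leave it standing there. Only push the spokes with the fingers: do not grip them, do not push the carriage or the tongs themselves, and leave the wire spool, the oil bottle and the pliers where they lie.

Things in the scene. Friction and masses are not known exactly. Their poses are not given: they have to be found in the camera images.
- drawbench: green draw bench, fixed. Origin: on the work surface, straight below the windlass hub (180 mm up, 64 mm diameter). x: level along the shaft, away from the robot; y: level along the bed to the draw plate (robot's left). The windlass turns in the plane x = 0. Bed behind it: x 120 to 180, y -200 to 520, top 210 mm; bearing out to x = 100. Draw plate at y = 500, top 305 mm
- windlass (a joint): turn in rad: 0 = red spoke straight up; grows as the windlass top moves to the bench's +y; starts -4.3 to -2.7, stops at -4.7 and 0.30. Spoke k (0 red) leans from upright to +y by value + k x 90 degrees. 4 spokes: 14 mm rods with round grips 22 mm thick from 92 to 160 mm off the hub centre, one red, three black. Balanced, stiff (0.5 N m, 4 to 5 N at a grip), stays where left
- red_tip (a point): centre of the outer end of the red grip, 160 mm from the shaft centre, in the plane of the windlass; 340 mm above the work surface when it points straight up
- carriage: carriage on the bed with rack and steel tongs, geared to the windlass: 40 mm along +y per rad. Origin: at the bed's top (210 mm), on its centre line 150 mm behind the windlass plane; at home 360 mm along y from the hub. 82 mm wide, 90 long, 75 high; jaws reach 115 mm ahead of the origin, rack 395 mm behind. Not to be touched
- spool: loose upright spool of brass wire with white flanges, 60 mm diameter, 45 mm high; origin at the centre of its underside. Bystander.
- oil: loose amber bottle of drawing oil with a red cap, 42 mm diameter, 95 mm high; origin at the centre of its underside. Bystander.
- pliers: loose pliers with orange handles lying flat, 145 mm long along its x (jaws to +x), 56 mm wide, 12 mm high; origin at the bench surface near the middle. Bystander.

How it is judged:
By the outcome, as a careful person would: the job done as asked, in the order asked, and still so for the second after the job is handed in, with the robot touching nothing.
It also fails if it takes over 69 s, if anything falls off the work surface, if the arm or the gripper's body presses on something with over 40 N, if the wrist force passes 120 N, or if a joint passes its speed limit or range.

## Working session

There is one attempt and no reset: what is moved stays moved. The work goes in short steps, Python scripts to look and compute and a tool call to move; the robot and the scene stay as the last step left them, time stands still between calls to the robot, and variables do not carry over. Pictures are saved under pics/ and viewed, at most 10 in all, crops included, and the job is handed in when it is done.

Besides the shell and the picture viewer there is one more tool, called after "Call:" by a JSON object that holds its "fn" and its "kwargs", one argument or row to a line. step_arm: Moves the arm, as the interface text tells. Its arguments: {"type":"object","properties":{"plan":{"type":"array","items":{"type":"array","items":{"type":"number"}}},"grip_force":{"type":"number"}},"required":["plan"]}

```bash
mkdir -p pics; python3 - <<'E'
from cell import *
import cv2
s=observe();print({k:s[k] for k in('time','tool_pos','tool_rot','opening','contact_force')})
for n in('side','top'):
    c=read_camera(n);cv2.imwrite(f'pics/{n}0.png',c['img'][:,:,::-1]);print(n,c['fx'],c['cx'],c['cy'],c['R'],c['t'])
E
```

```text
{'time': 0.0, 'tool_pos': array([ 0.20522841, -0.48277268,  0.22601921]), 'tool_rot': array([-3.14001758e+00, -2.03601114e-04,  4.01852759e-01]), 'opening': 0.09189186442877793, 'contact_force': array([0.87448762, 0.37947665, 0.07715972])}
side 457.4964960486971 272.1554308245411 210.2761112858426 [[-0.99808781 -0.0595803  -0.01645955]
 [-0.0291499   0.68850708 -0.72464356]
 [ 0.054507   -0.72277811 -0.68892728]] [0.52611298 0.12640156 1.23758247]
top 508.7307545218133 277.17558106808565 202.33978776598045 [[-0.01600831 -0.99968637  0.01925883]
 [-0.98869823  0.01295498 -0.14935859]
 [ 0.14906225 -0.02143215 -0.98859552]] [0.03723609 0.54980334 1.55939026]
```

View pics/side0.png

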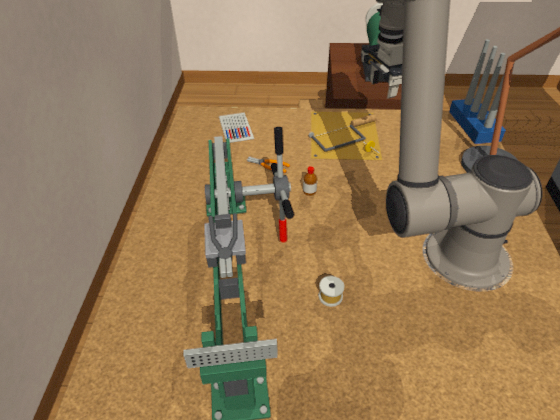

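View pics/top0.png

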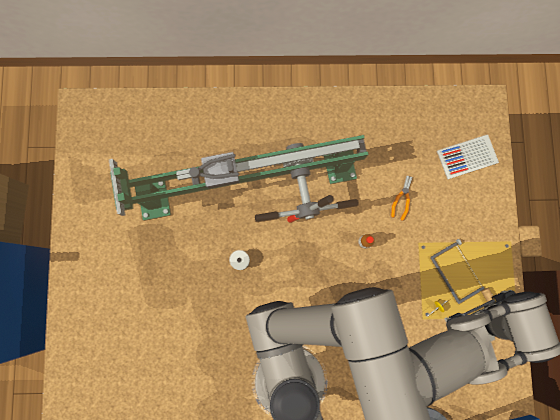

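```bash
cat >h.py <<'E'
from cell import *
import numpy as np,cv2
def cloud(n):
    c=read_camera(n);z=c['range_z'];v,u=np.mgrid[:z.shape[0],:z.shape[1]]
    P=np.stack([(u-c['cx'])/c['fx']*z,(v-c['cy'])/c['fy']*z,z],-1)
    return c,(P-c['t'])@c['R'] , z>0
E
python3 - <<'E'
from h import *
for n,box in(('side',(180,110,120,180)),('top',(240,110,140,130))):
    c,X,ok=cloud(n);x,y,w,h=box
    im=c['img'][y:y+h,x:x+w,::-1];cv2.imwrite(f'pics/{n}1.png',cv2.resize(im,None,fx=4 if n=='top' else 3.3,fy=4 if n=='top' else 3.3,interpolation=2))
    I=c['img'].astype(int);inb=np.zeros(ok.shape,bool);inb[y:y+h,x:x+w]=1
    red=inb&ok&(I[...,0]>130)&(I[...,1]<40)&(I[...,2]<40)
    print(n,'red',red.sum());P=X[red];print(P.min(0),P.max(0),P.mean(0))
    P=P[np.argsort(P[:,2])];print(P[::max(1,len(P)//8)].round(3))
    blk=inb&ok&(I.max(-1)<55)&(X[...,2]>.08)&(X[...,0]<.62)
    nn,L,st,ce=cv2.connectedComponentsWithStats(blk.astype(np.uint8))
    for i in range(1,nn):
        if st[i,4]>25:
            P=X[L==i];print('blk',ce[i],st[i,4],np.median(P,0).round(3),P.min(0).round(3),P.max(0).round(3))
E
```

```text
side red 149
[ 0.4891785  -0.58110928  0.00230656] [ 0.71971159 -0.00151902  0.09583953] [ 0.50971306 -0.04306016  0.06350996]
[[ 0.511 -0.061  0.002]
 [ 0.492 -0.006  0.041]
 [ 0.506 -0.011  0.047]
 [ 0.492 -0.011  0.056]
 [ 0.506 -0.013  0.065]
 [ 0.509 -0.019  0.074]
 [ 0.495 -0.018  0.08 ]
 [ 0.501 -0.018  0.087]
 [ 0.495 -0.019  0.094]]
blk [278.3025641  140.51794872] 195 [ 0.513 -0.086  0.306] [ 0.503 -0.106  0.274] [ 0.521 -0.072  0.337]
blk [273.73469388 167.65306122] 49 [ 0.531 -0.174  0.154] [ 0.523 -0.206  0.142] [ 0.54  -0.142  0.164]
blk [287.06382979 208.5248227 ] 141 [0.485 0.072 0.228] [ 0.47  -0.042  0.114] [0.501 0.097 0.237]
top red 0Traceback (most recent call last):
  File "<stdin>", line 7, in <module>
    return umr_minimum(a, axis, None, out, keepdims, initial, where)
ValueError: zero-size array to reduction operation minimum which has no identity
```

View pics/top1.png

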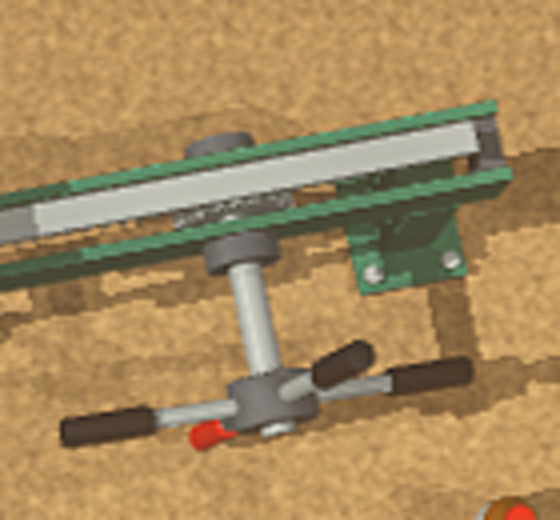

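View pics/side1.png

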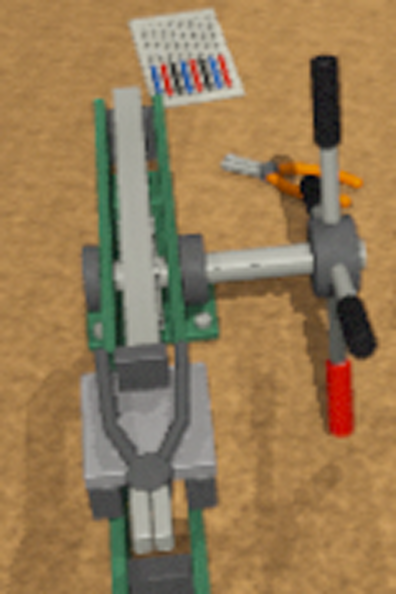

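```bash
cat >>h.py <<'E'
from scipy.optimize import least_squares
def grips(dbg=False):
    """points on grips (red, black) from both cameras"""
    R=[];B=[]
    for n in('side','top'):
        c,X,ok=cloud(n);I=c['img'].astype(int)
        near=ok&(np.abs(X[...,0]-.505+.184*(X[...,1]+.05))<.03)&(np.abs(X[...,1]+.05)<.2)&(X[...,2]>.02)&(X[...,2]<.36)
        r=near&(I[...,0]>110)&(I[...,1]<70)&(I[...,2]<70)
        b=near&(I.max(-1)<70)
        R.append(X[r]);B.append(X[b])
    return np.concatenate(R),np.concatenate(B)
def model(p,P):
    hx,hy,yaw,a=p;d=P-[hx,hy,.18]
    x=d[:,0]*np.cos(yaw)+d[:,1]*np.sin(yaw);y=-d[:,0]*np.sin(yaw)+d[:,1]*np.cos(yaw);return x,y,d[:,2]
def fit(p0,R,B,fixed=None):
    def res(q):
        p=q if fixed is None else [*fixed,q[0]]
        out=[]
        for P,ks in((R,[0]),(B,[1,2,3])):
            x,y,z=model(p,P);D=[]
            for k in ks:
                t=p[3]+k*np.pi/2;s=y*np.sin(t)+z*np.cos(t);l=y*np.cos(t)-z*np.sin(t)
                e=np.hypot(np.hypot(x,l)-.011,np.maximum(0,s-.16)+np.maximum(0,.092-s));D.append(e)
            out.append(np.min(D,0))
        return np.concatenate(out)
    o=least_squares(res,p0 if fixed is None else [p0[3]],loss='soft_l1',f_scale=.003)
    return o.x,np.median(np.abs(res(o.x))),len(R),len(B)
E
python3 - <<'E'
from h import *
R,B=grips();print(fit([.507,-.05,.18,-3.37],R,B))
c,X,ok=cloud('side')
I=c['img'].astype(int);g=ok&(I[...,1]>I[...,0]+25)&(I[...,1]>I[...,2]+10)&(np.abs(X[...,2]-.21)<.006)&(X[...,0]>.5)
P=X[g];print(len(P),cv2.fitLine(P[:,:2].astype(np.float32),cv2.DIST_L1,0,.01,.01).ravel())
print(grasp_offset if 'grasp_offset' in globals() else '')
E
```

```text
(array([ 0.50535643, -0.05742899,  0.18198428, -3.43805977]), np.float64(0.0013204223988692258), 204, 535)
1259 [ 0.16988823 -0.9854633   0.6098659   0.31358397]
0.0188
```

Call:
{"fn": "step_arm", "kwargs": {
  "plan": [
    [1,0,0,-0.06,0],
    [1,0,0,-0.12,0],
    [1,0,0,-0.17,0],
    [1,0.05,-0.02,-0.17,-0.15],
    [1,0.1,-0.04,-0.17,-0.3],
    [1,0.15,-0.06,-0.17,-0.45],
    [1,0.2,-0.08,-0.17,-0.6],
    [1,0.25,-0.1,-0.17,-0.75],
    [1,0.3,-0.125,-0.17,-0.9],
    [1,0.35,-0.15,-0.17,-1.05],
    [1,0.4,-0.17,-0.17,-1.2],
    [1,0.421,-0.177,-0.17,-1.353],
    [1,0.421,-0.177,-0.17,-1.353],
    [1,0.421,-0.177,-0.17,-1.353],
    [1,0.421,-0.177,-0.17,-1.353]
  ]
}}

```text
time: 2.22
tool_pos: [0.523, -0.1565, 0.3969]
tool_rot: [3.141, 0.0, 1.752]
contact_force: [-1.0, -0.2, 0.4]
opening: 0.0006
grip_force: 0.0
```

Call:
{"fn": "step_arm", "kwargs": {
  "plan": [
    [1,0,0,0.05,0],
    [1,0,0,0.1,0],
    [1,0.015,0,0.1,0],
    [1,0.025,0,0.1,0],
    [1,0.032,0,0.1,0],
    [1,0.038,0,0.1,0],
    [1,0.044,0,0.1,0],
    [1,0.05,0,0.1,0],
    [1,0.056,0,0.1,0],
    [1,0.062,0,0.1,0],
    [1,0.068,0,0.1,0],
    [1,0.074,0,0.1,0],
    [1,0.08,0,0.1,0]
  ]
}}

```text
time: 3.85
tool_pos: [0.5088, -0.0766, 0.2967]
tool_rot: [-3.141, 0.0, 1.755]
contact_force: [1.3, -3.5, 2.4]
opening: 0.0005
grip_force: 2.0
```

```bash
python3 - <<'E'
from h import *
print(observe()['tool_pos'])
R,B=grips();F=[.5054,-.0574,.182]
for g in(-3.4,-3.1):print(g,fit([0,0,0,g],R,B,F))
E
```

```text
[ 0.50884294 -0.0765642   0.29666885]
-3.4 (array([-3.14443611]), np.float64(0.0013220547777416467), 5, 591)
-3.1 (array([-3.14443572]), np.float64(0.0013220913261459198), 5, 591)
```

Call:
{"fn": "step_arm", "kwargs": {
  "plan": [
    [1,0.007,0,0,0],
    [1,0.014,0,0,0],
    [1,0.021,0,0,0],
    [1,0.028,0,0,0],
    [1,0.035,0,0,0],
    [1,0.042,0,0,0],
    [1,0.049,0,0,0],
    [1,0.055,0,0,0],
    [1,0.061,0,0,0],
    [1,0.067,0,0.001,0],
    [1,0.075,0,0.004,0],
    [1,0.082,0,0.008,0],
    [1,0.089,0,0.012,0],
    [1,0.0955,0,0.017,0],
    [1,0.102,0,0.026,0],
    [1,0.108,0,0.035,0],
    [1,0.114,0,0.045,0],
    [1,0.12,0,0.054,0],
    [1,0.12,0,0.054,0]
  ]
}}

```text
time: 6.32
tool_pos: [0.4864, 0.0423, 0.2421]
tool_rot: [-3.14, -0.002, 1.756]
contact_force: [-0.4, 0.5, 0.6]
opening: 0.0005
grip_force: 0.1
```

```bash
python3 - <<'E'
from h import *
print(observe()['tool_pos'])
R,B=grips();F=[.5054,-.0574,.182]
print(fit([0,0,0,-2.0],R,B,F))
E
```

```text
[0.48636482 0.0423309  0.2421009 ]
(array([-2.17546144]), np.float64(0.027824669123996736), 135, 932)
```

Call:
{"fn": "step_arm", "kwargs": {
  "plan": [
    [1,-0.005,0,-0.03,0],
    [1,-0.01,0,-0.08,0],
    [1,-0.01,0,-0.13,0],
    [1,-0.02,0,-0.16,0],
    [1,-0.06,0,-0.16,0],
    [1,-0.11,0,-0.16,0],
    [1,-0.16,0,-0.16,0],
    [1,-0.2,0,-0.16,0],
    [1,-0.215,0,-0.16,0],
    [1,-0.215,0,-0.16,0]
  ]
}}

```text
time: 7.68
tool_pos: [0.5262, -0.1705, 0.4022]
tool_rot: [-3.141, -0.001, 1.754]
contact_force: [-1.1, 0.8, -0.5]
opening: 0.0006
grip_force: 0.0
```

```bash
python3 - <<'E'
from h import *
print(observe()['tool_pos'])
R,B=grips();F=[.5054,-.0574,.182]
for g in (-2.2,-2.0,-1.8):print(fit([0,0,0,g],R,B,F))
E
```

```text
[ 0.5262312  -0.1705188   0.40223279]
(array([-1.99679881]), np.float64(0.001391506283730336), 77, 623)
(array([-1.99679886]), np.float64(0.0013915107694618643), 77, 623)
(array([-1.99679894]), np.float64(0.0013915190399600699), 77, 623)
```

Call:
{"fn": "step_arm", "kwargs": {
  "plan": [
    [1,0,0,0.05,0],
    [1,0,0,0.105,0],
    [1,0.015,0,0.105,0],
    [1,0.024,0,0.105,0],
    [1,0.03,0,0.105,0],
    [1,0.036,0,0.105,0],
    [1,0.042,0,0.105,0],
    [1,0.048,0,0.105,0],
    [1,0.054,0,0.105,0],
    [1,0.06,0,0.105,0],
    [1,0.066,0,0.105,0],
    [1,0.072,0,0.105,0],
    [1,0.078,0,0.105,0],
    [1,0.084,0,0.105,0],
    [1,0.09,0,0.105,0],
    [1,0.0945,0,0.105,0]
  ]
}}

```text
time: 9.78
tool_pos: [0.5089, -0.077, 0.2977]
tool_rot: [-3.141, -0.0, 1.755]
contact_force: [0.6, -3.3, 2.5]
opening: 0.0005
grip_force: 1.9
```

Call:
{"fn": "step_arm", "kwargs": {
  "plan": [
    [1,0.007,0,0,0],
    [1,0.014,0,0,0],
    [1,0.021,0,0,0],
    [1,0.028,0,0,0],
    [1,0.035,0,0,0],
    [1,0.042,0,0,0],
    [1,0.049,0,0,0],
    [1,0.055,0,0,0],
    [1,0.061,0,0,0],
    [1,0.067,0,0.001,0],
    [1,0.075,0,0.004,0],
    [1,0.082,0,0.008,0],
    [1,0.089,0,0.012,0],
    [1,0.0955,0,0.017,0],
    [1,0.102,0,0.026,0],
    [1,0.108,0,0.035,0],
    [1,0.114,0,0.045,0],
    [1,0.12,0,0.054,0],
    [1,0.12,0,0.054,0]
  ]
}}

```text
time: 12.15
tool_pos: [0.4865, 0.0418, 0.2431]
tool_rot: [-3.14, -0.002, 1.756]
contact_force: [0.5, -0.9, 0.3]
opening: 0.0003
grip_force: 0.1
```

Call:
{"fn": "step_arm", "kwargs": {
  "plan": [
    [1,-0.005,0,-0.03,0],
    [1,-0.01,0,-0.08,0],
    [1,-0.01,0,-0.13,0],
    [1,-0.02,0,-0.16,0],
    [1,-0.06,0,-0.16,0],
    [1,-0.11,0,-0.16,0],
    [1,-0.16,0,-0.16,0],
    [1,-0.2,0,-0.16,0],
    [1,-0.215,0,-0.16,0],
    [1,-0.215,0,-0.16,0]
  ]
}}

```text
time: 13.4
tool_pos: [0.5264, -0.1708, 0.4031]
tool_rot: [-3.141, -0.001, 1.754]
contact_force: [-0.1, 0.7, 1.3]
opening: 0.0004
grip_force: 0.0
```

```bash
python3 - <<'E'
from h import *
print(observe()['tool_pos'])
R,B=grips();F=[.5054,-.0574,.182]
print(fit([0,0,0,-.43],R,B,F),fit([*F,-.43],R,B))
E
```

```text
[ 0.52635981 -0.17082744  0.40314501]
(array([-0.43382115]), np.float64(0.0013496507802443648), 330, 439) (array([ 0.50551149, -0.05723167,  0.18284329, -0.43410944]), np.float64(0.0013653569659839038), 330, 439)
```

Call:
{"fn": "step_arm", "kwargs": {
  "plan": [
    [1,0,0,0.05,0],
    [1,0,0,0.105,0],
    [1,0.015,0,0.105,0],
    [1,0.024,0,0.105,0],
    [1,0.03,0,0.105,0],
    [1,0.036,0,0.105,0],
    [1,0.042,0,0.105,0],
    [1,0.048,0,0.105,0],
    [1,0.054,0,0.105,0],
    [1,0.06,0,0.105,0],
    [1,0.066,0,0.105,0],
    [1,0.071,0,0.105,0],
    [1,0.076,0,0.105,0],
    [1,0.081,0,0.105,0],
    [1,0.085,0,0.105,0],
    [1,0.088,0,0.105,0],
    [1,0.091,0,0.105,0],
    [1,0.091,0,0.105,0]
  ]
}}

```text
time: 15.75
tool_pos: [0.5096, -0.081, 0.2985]
tool_rot: [-3.141, -0.001, 1.755]
contact_force: [1.6, -1.4, 1.5]
opening: 0.0005
grip_force: 1.0
```

```bash
python3 - <<'E'
from h import *
print(observe()['tool_pos'])
R,B=grips();F=[.5054,-.0574,.182]
print(fit([0,0,0,-.03],R,B,F),fit([*F,-.03],R,B))
E
```

```text
[ 0.5096241  -0.0809909   0.29854944]
(array([-0.03062032]), np.float64(0.0012843147898260066), 236, 473) (array([ 0.5053768 , -0.0575881 ,  0.17947052, -0.03017072]), np.float64(0.0012938974970132886), 236, 473)
```

Call:
{"fn": "step_arm", "kwargs": {
  "plan": [
    [1,0.0015,0,0,0],
    [1,0.003,0,0,0],
    [1,0.0045,0,0,0],
    [1,0.0045,0,0,0],
    [1,0.0045,0,0,0],
    [1,-0.005,0,0,0],
    [1,-0.03,0,0,0],
    [1,-0.07,0,0,0],
    [1,-0.1,0,-0.05,0],
    [1,-0.12,0,-0.1,0],
    [1,-0.12,0,-0.1,0]
  ]
}}

```text
time: 17.23
tool_pos: [0.5326, -0.2014, 0.4021]
tool_rot: [3.136, 0.004, 1.753]
contact_force: [-0.0, 0.4, -0.9]
opening: 0.0002
grip_force: 0.0
```

```bash
python3 - <<'E'
from h import *
F=[.5054,-.0574,.182]
for i in range(3):
    R,B=grips();print(fit([0,0,0,0],R,B,F),fit([*F,0],R,B)[0])
for n in('side',):
    c=read_camera(n);cv2.imwrite('pics/side9.png',c['img'][:,:,::-1])
E
```

```text
(array([-0.00500773]), np.float64(0.0013135635586445284), 277, 480) [ 0.50560658 -0.05793254  0.18332388 -0.00443282]
(array([-0.00272796]), np.float64(0.0013154560611397005), 279, 471) [ 0.50532369 -0.05785623  0.18047317 -0.00207186]
(array([-0.00389917]), np.float64(0.0013067082344158827), 279, 476) [ 0.50553601 -0.05796645  0.18437086 -0.00323677]
```

View pics/side9.png

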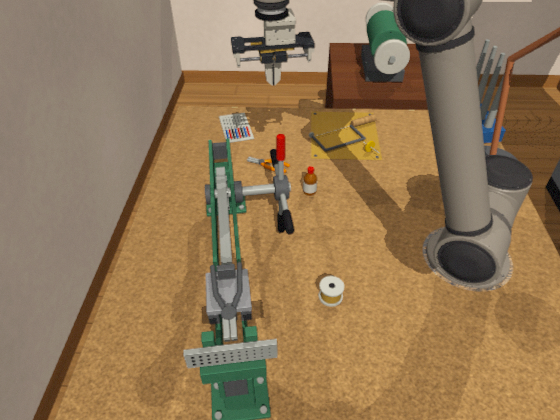

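The red grip stands upright at about (281,147), within 0.3° of straight up. The spool (331,291), oil bottle (310,182) and pliers (268,163) have not moved, and the robot is clear of everything.

```bash
python3 -c "
from cell import *
print(hand_in())"
```

```text
the job is handed in; nothing more can be done
None
```

I pushed the windlass round by three spokes in turn with the shut fingers, and the red spoke now stands straight up (about 0.3° off by camera). The arm stood clear, the spool, oil bottle and pliers were not moved, and I handed the job in at about 18 s.

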